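# Close a split bearing pedestal over its shaft and hold the cap down

## Robot

A 6-joint arm with a two-finger parallel gripper is mounted at the origin on the work surface. World frame = base frame: x ahead of the robot, y to its left, z up, the work surface at z = 0. Lengths are in m, angles in rad, forces in N, time in s.
With the tool pointing down it reaches from about 0.275 to 0.75 m from the base axis. Payload 10.2 kg.
Tool frame: the origin (TCP) lies midway between the tips of the shut fingers; the grasp point (between the pads) lies 19 mm behind it; z points along the fingers, y is the direction in which the jaws open and shut (so a half turn about z gives the same grasp; the last joint's range is limited). The gripper opens to 88 mm and grips with 3 to 60 N. Pads are 18 mm wide; open, the fingers measure 123 mm over their backs; the gripper's body (75 mm by 187 mm) begins 45 mm behind the grasp point.
Start: joints at [-1.434, 0.313, 1.498, -0, 1.331, -0.223], TCP at [0.185, -0.491, 0.239] pointing down, gripper open.
Joint ranges: [-2.94, 2.94], [-0.97, 2.17], [0.19, 2.56], [-1.23, 4.37], [0.02, 3.11], [-2.88, 2.88]. Speed limits (rad/s): [2.39, 2.39, 3.01, 3.14, 3.14, 3.14].

## Interface

Orientations are given as a unit quaternion [w, x, y, z].
In Python, from workcell import bot, optics, sign_off gives the robot as it stands.
- The arm moves only by the shell command python3 -m inch 'ROWS' [FORCE]. ROWS is a JSON object of lists of equal length, an entry for each row: "offset": the shift along the world's x, y, z in cm, a list of three; "angular": the turn, a rotation vector about the world's x, y, z in degrees, a list of three; "gripper": the opening, from 0 (shut) to 1 (fully open). In form: {"offset": [[tx, ty, tz], ...], "angular": [[wx, wy, wz], ...], "gripper": [gripper, ...]}. A call has 1 to 8 rows; each row shifts and turns the commanded pose from where the row before left it; what a row does not reach is not made up. A row lasts 1/10 s, in which the tool goes at most 50 mm and 8.59 degrees, less where a joint would pass 70% of its speed; a pose out of reach is approached as far as the arm can. A call with a gripper value outside its range is refused whole. The fingers move at their own pace and stop on an object; FORCE is the grip in N (left out, the last holds). Time passes only in rows, so rows that do not move let the fingers close. It gives the time, the measured TCP pose, the force and the opening at its end, in the units of the state.
- bot.state(): the state, without advancing time (a new reading comes with each control period).
- optics.get_image(name): name is "side" or "top" or "wrist"; returns the picture (384x512x3 uint8, red, green, blue); there is no depth.
- optics.camera_params(name): a dict with "vertical_fov" (degrees; the focal length in pixels is half the picture's height over the tangent of half this angle, whatever the lens; pixels are square), "cx", "cy" (the principal point, pixels), "R" (3x3) and "t" (3): a world point X has camera coordinates R X + t. Camera axes: x right, y down, z forward; pixel columns grow to the right and rows downward; lengths in m; the calibration is good to about 2 mm. A picture is of the moment at which its call begins: read the wrist's pose just before it. camera_params takes no time and is no camera call; for the wrist camera it gives the pose at the moment of the call.
- sign_off(): hands the job in, once; it reports no verdict.
The state is a dict: "clock": time; "q": joint angles; "joint_vel": joint speeds; "joint_efforts": joint torques, N m; "tool_pos": TCP position; "tcp_rot": TCP orientation; "contact_force": force on the tool from outside, world axes, zero at the start; "moment": the same for the moment, N m; "width": opening from 0.0 (shut) to 1.0 (fully open).
Only numpy, scipy, OpenCV 4.12 (cv2) and the standard library are available. Lean on these libraries where they do the work, as an engineer would, in place of code of your own. Each camera call takes 0.05 s, during which the arm holds its last target. There are 200 camera calls.

## Task

Lay the flanged stub shaft on its side in the open bearing pedestal, so that its ball bearing lies in the half-round saddle, and let go of it; then fit the loose bearing cap over it on the two dowels, down until the faces meet, and keep it held there, pushed down firmly with some 15 N, as for a mate to start the bolts. Finish while still holding the cap pressed down; drop neither part and leave the other things on the bench where they are.

Things in the scene. Friction and masses are not known exactly. Their poses are not given: they have to be found in the camera images.
- block: the open lower half of a split bearing pedestal, dark cast, bolted to the bench: foot 90 x 154 x 12 mm, on it an upright 28 mm thick (its x) and 120 mm wide (its y) with a half-round saddle of radius 27 mm in its top. Origin on the bench under its middle; z up, x along the saddle's axis. Flat parting faces (|y| 27 to 60 mm) 60 mm above the bench. Gussets on the foot, 28 mm high, at |y| 50 mm.
- saddle (a point): middle of the saddle's bore: on its axis, mid-thickness, level with the parting faces; axes as the block. The laid shaft's bearing belongs here (it rests about 1 mm lower, the bore being that much larger), centred in the 28 mm thickness, 6 mm either way allowed; shaft along x or -x, either way round.
- dowel_a (a point): foot of one dowel, level with the parting faces, at y +46 mm of the saddle point: a steel pin standing up, 8 mm thick, 12 mm high, its top 4 mm tapered to 4 mm
- dowel_b (a point): foot of the other dowel, alike, at y -46 mm of the saddle point
- shaft_bearing (a point): middle of the ball bearing on the loose steel stub shaft (0.53 to 0.71 kg), on the axis; the shaft balances about here. z runs along the shaft from flange to splined end: up at the start, as it stands on its flange. Bearing 52 mm diameter, 15 mm wide. Shaft 25 mm diameter, 126 mm long. Flange 63 mm diameter, 7 mm thick, its outer face 49 mm below this point; splined end 77 mm above it.
- shaft_stub (a point): point on the shaft's axis 48 mm from the bearing's middle towards the splined end, on the bare 25 mm stub: a grip here, leaning 45 degrees one way at the start and 45 degrees the other way when laid, clears the pedestal. Axes as shaft_bearing.
- cap_centre (a point): middle of the loose bearing cap (dark cast steel, 0.38 to 0.52 kg), half-way up its 50 mm; it stands on its parting faces, arch up. z up, x along its half bore (radius 27 mm). 28 mm thick (x), 120 mm wide (y): two ears 16 mm high with a 9.2 mm through hole at y +46 and -46 mm, between them an arch of outer radius 41 mm. Same either way round. Seated, this point is 25 mm above the saddle point.
- cap_crown (a point): point in the cap's crown 13 mm above cap_centre, axes alike, where to grip it across its 28 mm thickness (along x): fingers reaching more than 25 mm lower would meet the shaft when fitted. The crown has a flat pad 34 mm wide (y), 28 mm thick (x), its top 12 mm above this point; it may be pressed on.
- bolt_tray: bystander: low black tray 85 x 130 x 26 mm with bolts, origin under its middle
- cv_bell: bystander: steel joint bell 82 mm across and 112 mm tall, standing mouth down, origin under its middle
- grease_tin: bystander: round grey tin 76 mm across, 55 mm tall, origin under its middle
- spanner: bystander: flat spanner 190 mm long lying on the bench, origin under its middle, x along it
There are look-alikes about, which are no part of the job. What is meant by the part that bears cap_centre is not green, and is the smaller of those in its own colour. What is shaped like the part that bears shaft_bearing but orange is not meant.

How it is judged:
By the outcome, as a careful person would: the job done as asked, in the order asked, and still so for the second after the job is handed in, while the arm keeps its last pose, push and grip.
It also fails if it takes over 69 s, if anything falls off the work surface, if the arm or the gripper's body presses on something with over 40 N, if the wrist force passes 120 N, or if a joint passes its speed limit or range.

## Working session

There is one attempt and no reset: what is moved stays moved. The work goes in short steps, Python scripts to look and compute and a shell command to move; the robot and the scene stay as the last step left them, time stands still between calls to the robot, and variables do not carry over. Pictures are saved under pics/ and viewed, about 8 in all and at most 12, crops included, and the job is handed in when it is done.

```bash
ls; mkdir -p pics; cat > look.py <<'E'
import numpy as np,cv2,sys
from workcell import bot,optics
def snap(n,f):
    p=optics.camera_params(n);im=optics.get_image(n);cv2.imwrite(f'pics/{f}.png',im[:,:,::-1]);np.save(f'pics/{f}.npy',dict(p=p),allow_pickle=True);return im,p
def ray(p,uv):
    R=np.array(p['R']);t=np.array(p['t']);f=192/np.tan(np.radians(p['vertical_fov'])/2)
    d=R.T@np.array([(uv[0]-p['cx'])/f,(uv[1]-p['cy'])/f,1]);return -R.T@t,d
def onz(p,uv,z):
    o,d=ray(p,uv);return o+d*(z-o[2])/d[2]
def proj(p,X):
    c=np.array(p['R'])@X+np.array(p['t']);f=192/np.tan(np.radians(p['vertical_fov'])/2)
    return np.array([p['cx']+f*c[0]/c[2],p['cy']+f*c[1]/c[2]])
def load(f): return np.load(f'pics/{f}.npy',allow_pickle=True).item()['p']
E
python3 - <<'E'
from look import *
a,p=snap('top','t0');b,q=snap('side','s0')
print(p,q,bot.state())
cv2.imwrite('pics/both.png',cv2.resize(np.vstack([a,b])[:,:,::-1],None,fx=.78,fy=.78))
cv2.imwrite('pics/t0x.png',cv2.resize(a[:,:,::-1],(800,600),interpolation=2))
cv2.imwrite('pics/s0x.png',cv2.resize(b[:,:,::-1],(800,600),interpolation=2))
E
```

```text
pics
{'vertical_fov': 46.40000458169908, 'cx': 257.38264973923145, 'cy': 189.7236985162516, 'R': array([[-0.00115524, -0.99994024, -0.01087156],
       [-0.9965327 ,  0.00205562, -0.08317663],
       [ 0.08319401,  0.01073778, -0.99647552]]), 't': array([-0.01104741,  0.5919292 ,  1.44663712])} {'vertical_fov': 51.55072084224625, 'cx': 257.54656590868564, 'cy': 196.48625285444953, 'R': array([[ 0.9909    , -0.13353366, -0.01691007],
       [-0.07944215, -0.47878755, -0.87432913],
       [ 0.10865604,  0.86771611, -0.48503879]]), 't': array([-0.57827164,  0.13832703,  1.0086888 ])} {'clock': 0.1, 'q': array([-1.43440233e+00,  3.13404231e-01,  1.49832843e+00, -2.79662020e-05,
        1.33099584e+00, -2.23394647e-01]), 'joint_vel': array([-6.77340914e-04, -1.41841095e-04, -1.17701754e-03, -5.61415921e-04,
        1.46182030e-04,  8.19731628e-05]), 'joint_efforts': array([ 2.97032755e-03, -4.02812076e+01, -2.52646852e+01,  6.95546041e-02,
        3.42271244e-02, -6.19244133e-05]), 'tool_pos': array([ 0.1847957 , -0.49117789,  0.23822539]), 'tcp_rot': array([-5.67976283e-04,  9.83861852e-01,  1.78928849e-01,  1.11287976e-05]), 'contact_force': array([-0.36312234,  0.07041108,  0.22557406]), 'moment': array([-0.05830605, -0.04892704,  0.01134856]), 'width': 0.9950310821236117}
```

View pics/t0x.png

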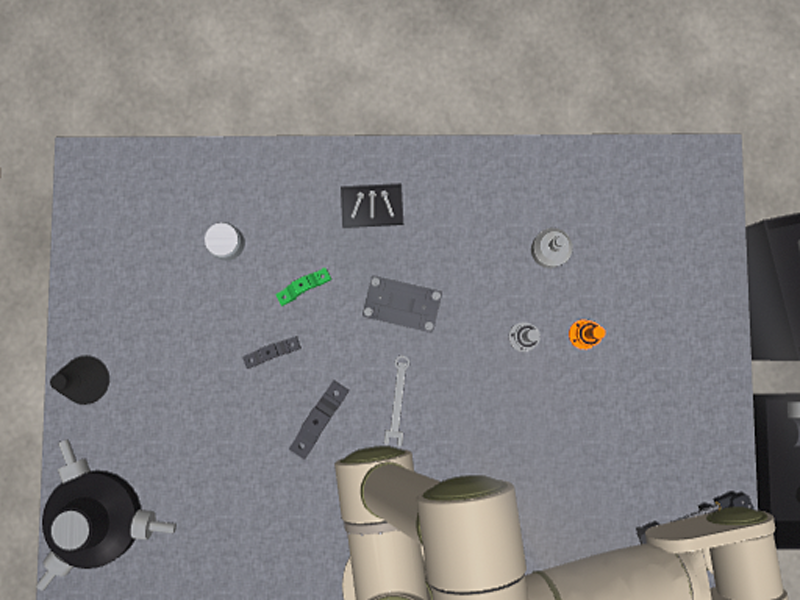

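View pics/s0x.png

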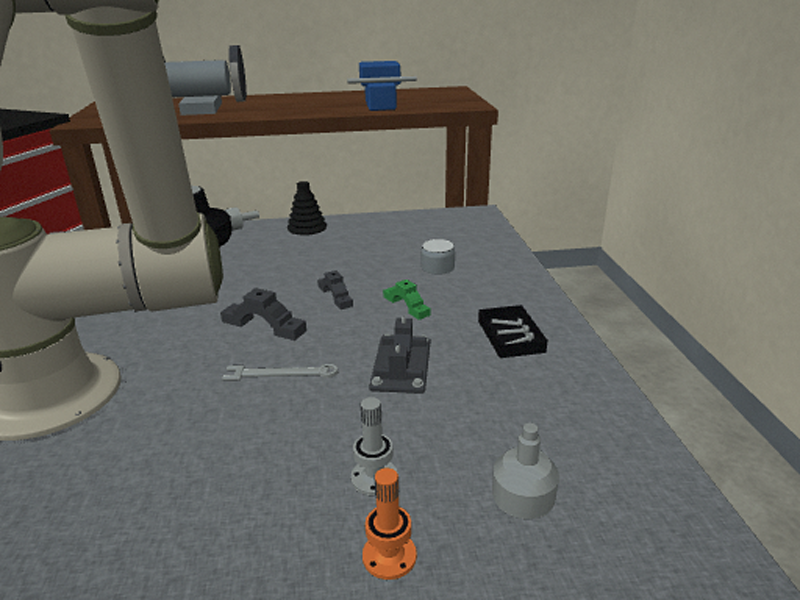

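Top view (800x600 picture pixels). Caps: green (304,287), small dark (272,352), large dark (319,420). The one meant is the dark one at (272,352), because it is the smaller of the dark pair and not green. Shafts: grey (525,336) and orange (587,334), and the grey one is meant. The pedestal is at (402,303). Next is a crop to confirm and measure.

```bash
python3 - <<'E'
from look import *
a=cv2.imread('pics/t0.png');b=cv2.imread('pics/s0.png')
def c(im,x,y,w,h,s): return cv2.resize(im[y:y+h,x:x+w],None,fx=s,fy=s,interpolation=cv2.INTER_CUBIC)
A=c(a,145,165,150,100,5.2)[:, :780]
# tiles 390x290
T=[c(a,225,170,65,48,6),c(a,150,205,65,48,6),c(b,210,250,65,48,6) ,c(a,310,195,65,48,6)]
T[2]=c(b,195,195,97,72,4); T[2]=cv2.resize(T[2],(390,288))
cv2.imwrite('pics/crop1.png',np.vstack([np.hstack(T[:2]),np.hstack(T[2:])]))
p=load('t0')
for n,uv,z in [('block',(402,303),.06),('cap',(272,351),.05),('shaft',(525,336),.02)]:
    print(n,onz(p,np.array(uv)/1.5625,z))
# small dark cap mask
hsv=cv2.cvtColor(a,cv2.COLOR_BGR2HSV)
m=(a.max(2)<80).astype(np.uint8)
m[:, :]=m
n,l,st,ce=cv2.connectedComponentsWithStats(m)
for i in range(1,n):
    if st[i,4]>80:
        pts=np.argwhere(l==i)[:,::-1].astype(np.float32); print(st[i],ce[i],cv2.minAreaRect(pts))
E
```

```text
block [ 0.57547079 -0.0120365   0.06      ]
cap [0.47776779 0.25551975 0.05      ]
shaft [ 0.50861975 -0.26917032  0.02      ]
[218 118  40  28 831] [237.9410349  131.41756919] ((237.69891357421875, 131.2790069580078), (25.96406364440918, 38.68330001831055), 86.98721313476562)
[ 477  136   35   95 2991] [495.26412571 184.12203276] ((494.0, 182.99996948242188), (93.99998474121094, 33.99999237060547), 90.0)
[ 32 228  38  31 843] [ 52.28825623 242.91459075] ((52.75000762939453, 243.25003051757812), (31.11269760131836, 33.23401641845703), 45.0)
[ 452  252   60  100 2948] [492.97930801 302.18385346] ((481.5, 301.5), (99.0, 59.0), 90.0)
[217 286  43  10 226] [237.90265487 289.98672566] ((237.64739990234375, 289.7080993652344), (7.52683162689209, 42.42395782470703), 81.25383758544922)
[  27  294   64   70 2523] [ 60.01387237 330.53547364] ((58.25, 331.75), (59.39696502685547, 65.76092529296875), 45.0)
[270 305  39  15 370] [289.88108108 311.95135135] ((289.0, 312.0), (14.0, 38.0), 90.0)
```

View pics/crop1.png

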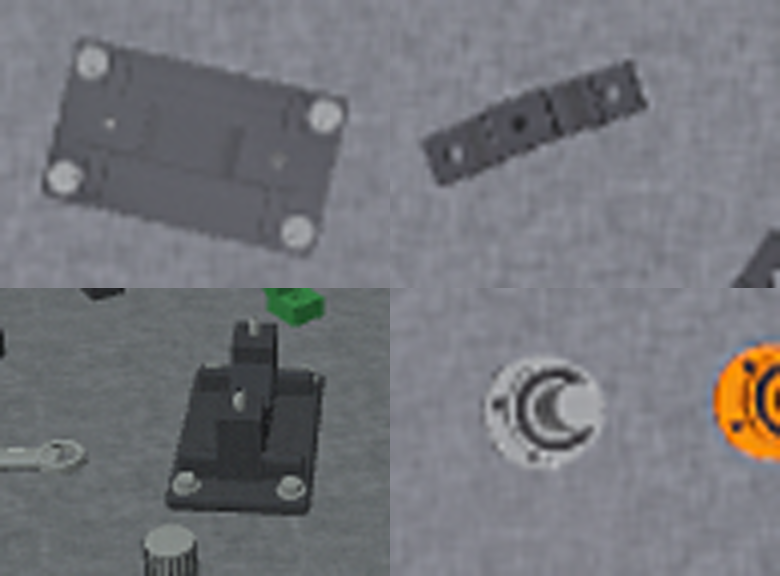

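The crop shows the dark grey pedestal with its two dowels at crop (110,123) and (278,160). The small dark cap has its ear holes at (454,154) and (612,93). The grey steel shaft's flange is centred at (545,413). All of it fits the description, so I'll compute poses.

```bash
python3 - <<'E'
from look import *
p=load('t0');q=load('s0')
f=lambda o,c:np.array(o)+(np.array(c)+.5)/6-.5
d=[onz(p,f((225,170),c),.071) for c in((110,123),(278,160))]
c=[onz(p,f((150,205),x),.012) for x in((64,154),(222,93))]
bc=[onz(p,f((225,170),c),.014) for c in((92,62),(325,115),(297,232),(65,177))]
s=onz(p,f((310,195),(155,125)),.005)
for n,x in(('dow',d),('cap',c)):
    v=x[0]-x[1];print(n,(x[0]+x[1])/2,np.linalg.norm(v),np.degrees(np.arctan2(v[1],v[0])))
print('bolts',np.mean(bc,0));print('shaft',s)
# side check: shaft axis through side view, top of spline (371,404)/1.5625
o=onz(q,np.array((370.5,404))/1.5625,.126);print('side shaft top',o)
dd=[onz(q,195+0*0+np.array([0,0])+np.array([x,y])*97/390-np.array([0,0]),.07) for x,y in((254,326-288),(239,400-288))]
print('side dowels',dd)
E
```

```text
dow [ 0.57706819 -0.01096486  0.071     ] 0.09116049215856604 77.43537572637455
cap [0.47626713 0.2651328  0.012     ] 0.09272268750627287 111.05753794303565
bolts [ 0.57868962 -0.01067105  0.014     ]
shaft [ 0.5077777  -0.26968769  0.005     ]
side shaft top [ 0.50906028 -0.27488329  0.126     ]
side dowels [array([0.5890443 , 0.01918819, 0.07      ]), array([ 0.56785417, -0.06847615,  0.07      ])]
```

```bash
python3 -m inch '{"offset":[[3.8,2.1,0],[3.8,2.1,0],[3.8,2.1,0],[3.8,2.1,0],[3.8,2.1,0],[3.8,2.1,0],[3.8,2.1,0],[3.8,2.1,0]],"angular":[[0,0,-4.15],[0,0,-4.15],[0,0,-4.15],[0,0,-4.15],[0,0,-4.15],[0,0,-4.15],[0,0,-4.15],[0,0,-4.15]],"gripper":[1,1,1,1,1,1,1,1]}' 
python3 -m inch '{"offset":[[3.8,2.1,0],[3.8,2.1,0],[0,0,0],[0,0,0],[0,0,0],[0,0,0],[0,0,0],[0,0,0]],"angular":[[0,0,0],[0,0,0],[1.64,7.32,0],[1.64,7.32,0],[1.64,7.32,0],[1.64,7.32,0],[1.64,7.32,0],[1.64,7.32,0]],"gripper":[1,1,1,1,1,1,1,1]}'
python3 -m inch '{"offset":[[0,0,0],[0,0,0]],"angular":[[0,0,0],[0,0,0]],"gripper":[1,1]}'
python3 - <<'E'
from look import *
from scipy.spatial.transform import Rotation as R
s=bot.state();w=s['tcp_rot'];print(s['q'],R.from_quat(w,scalar_first=True).as_matrix().round(3))
a,p=snap('wrist','w1')
for n,X in(('stub',[.508,-.27,.097]),('bear',[.508,-.27,.049]),('end',[.508,-.27,.126])):print(n,proj(p,X)*1.5)
cv2.imwrite('pics/w1x.png',cv2.resize(a[:,:,::-1],None,fx=1.5,fy=1.5))
E
```

```text
clock: 0.9
tool_pos: [0.4902, -0.3221, 0.2384]
tcp_rot: [-0.0, 0.994, -0.111, -0.0]
contact_force: [0.8, -1.9, 0.3]
width: 1.0
clock: 1.7
tool_pos: [0.5648, -0.281, 0.2388]
tcp_rot: [-0.043, 0.917, -0.102, -0.383]
contact_force: [0.0, -0.5, 0.7]
width: 1.0
clock: 1.9
tool_pos: [0.5651, -0.2816, 0.2373]
tcp_rot: [-0.042, 0.919, -0.101, -0.38]
contact_force: [0.3, 0.7, 0.6]
width: 0.999
[-0.55548051  1.1194316   0.30318102 -0.36824817  2.44016832  1.04098346] [[ 0.691 -0.218 -0.689]
 [-0.153 -0.976  0.154]
 [-0.706 -0.001 -0.708]]
stub [385.08195321 167.54830943]
bear [385.15293419 111.32985811]
end [385.03301225 206.31059725]
```

View pics/w1x.png

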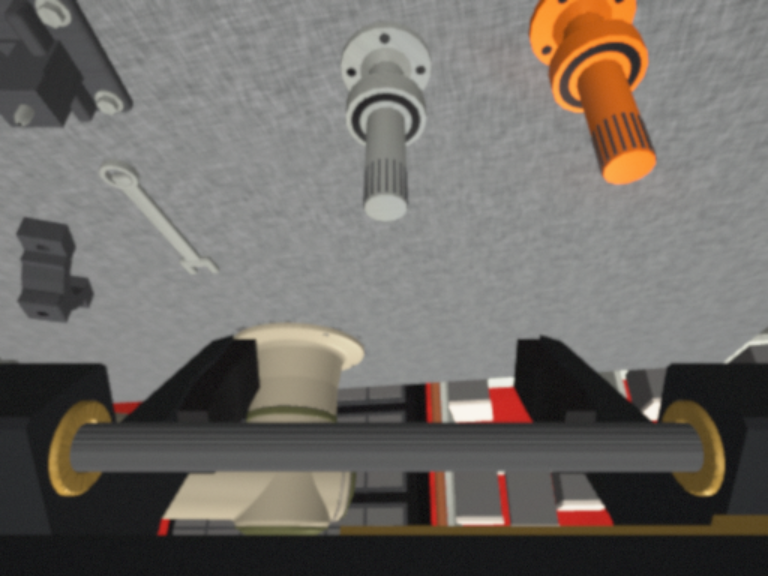

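The wrist view shows the grey shaft centred, with its splined end at (385,207) where I predicted (385,206). I'll go down and slide in.

```bash
python3 -m inch '{"offset":[[0,0,-2.8],[0,0,-2.8],[0,0,-2.8],[0,0,0]],"angular":[[0,0,0],[0,0,0],[0,0,0],[0,0,0]],"gripper":[1,1,1,1]}' 
python3 -m inch '{"offset":[[-1.4,0.3,-1.4],[-1.4,0.3,-1.4],[-1.4,0.3,-1.4],[-1.4,0.3,-1.4],[-1.4,0.3,-1.4],[0,0,0],[0,0,0]],"angular":[[0,0,0],[0,0,0],[0,0,0],[0,0,0],[0,0,0],[0,0,0],[0,0,0]],"gripper":[1,1,1,1,1,1,1]}'
python3 - <<'E'
from look import *
from scipy.spatial.transform import Rotation as R
s=bot.state();M=R.from_quat(s['tcp_rot'],scalar_first=True).as_matrix()
print('grasp pt',s['tool_pos']-.019*M[:,2],M[:,2],s['q'])
E
```

```text
clock: 2.35
tool_pos: [0.5638, -0.281, 0.1544]
tcp_rot: [-0.043, 0.918, -0.101, -0.381]
contact_force: [-0.6, 0.1, -0.2]
width: 1.002
clock: 3.05
tool_pos: [0.4956, -0.2669, 0.0875]
tcp_rot: [-0.041, 0.919, -0.102, -0.378]
contact_force: [1.5, 0.9, 0.5]
width: 1.001
grasp pt [ 0.50867569 -0.2698433   0.10099044] [-0.68724651  0.15317396 -0.71009152] [-0.58880453  0.98758819  0.95149617 -0.27570263  1.93575638  1.20317052]
```

```bash
python3 -m inch '{"offset":[[0,0,-0.3],[0,0,0],[0,0,0],[0,0,0],[0,0,0],[0,0,0],[0,0,0],[0,0,0]],"angular":[[0,0,0],[0,0,0],[0,0,0],[0,0,0],[0,0,0],[0,0,0],[0,0,0],[0,0,0]],"gripper":[1,0,0,0,0,0,0,0]}' 60
python3 -m inch '{"offset":[[0,0,0],[0,0,0],[0,0,0],[0,0,0]],"angular":[[0,0,0],[0,0,0],[0,0,0],[0,0,0]],"gripper":[0,0,0,0]}' 
python3 -m inch '{"offset":[[0,0,1],[0,0,2],[0,0,3],[0,0,3],[0,0,3],[0,0,3],[0,0,0],[0,0,0]],"angular":[[0,0,0],[0,0,0],[0,0,0],[0,0,0],[0,0,0],[0,0,0],[0,0,0],[0,0,0]],"gripper":[0,0,0,0,0,0,0,0]}' 

```

```text
clock: 3.85
tool_pos: [0.4948, -0.2664, 0.0817]
tcp_rot: [-0.042, 0.918, -0.101, -0.38]
contact_force: [-0.5, -0.4, -0.6]
width: 0.387
clock: 4.25
tool_pos: [0.4949, -0.2661, 0.0818]
tcp_rot: [-0.042, 0.918, -0.101, -0.38]
contact_force: [0.5, 2.8, 0.9]
width: 0.261
clock: 5.05
tool_pos: [0.4948, -0.2665, 0.2306]
tcp_rot: [-0.042, 0.918, -0.101, -0.38]
contact_force: [0.2, -0.1, -6.5]
width: 0.262
```

```bash
python3 -m inch '{"offset":[[0,0,0],[0,1,0],[0,1,0],[0,1,0],[0,1,0],[0,1,0],[0,1,0],[0,1,0]],"angular":[[-1.79,-8.0,0],[-1.79,-8.0,0],[-1.79,-8.0,0],[-1.79,-8.0,0],[-1.79,-8.0,0],[-1.79,-8.0,0],[-1.79,-8.0,0],[-1.79,-8.0,0]],"gripper":[0,0,0,0,0,0,0,0]}' 
python3 -m inch '{"offset":[[0,2,0],[0.5,3,0],[1,3,0],[1,3,0],[1,3,0],[1,3,0],[0.5,2,0],[0,0.3,0]],"angular":[[-1.79,-8.0,0],[-1.79,-8.0,0],[-1.79,-8.0,0],[0,0,0],[0,0,0],[0,0,0],[0,0,0],[0,0,0]],"gripper":[0,0,0,0,0,0,0,0]}' 
python3 -m inch '{"offset":[[0,0,-2],[0,0,-2],[0,0,-2],[0,0,0],[0,0,0]],"angular":[[0,0,0],[0,0,0],[0,0,0],[0,0,0],[0,0,0]],"gripper":[0,0,0,0,0]}' 
python3 - <<'E'
from look import *
from scipy.spatial.transform import Rotation as R
s=bot.state();M=R.from_quat(s['tcp_rot'],scalar_first=True).as_matrix()
print('grasp pt',s['tool_pos']-.019*M[:,2],M,s['q'],s['width'])
a,p=snap('wrist','w2');b,q=snap('side','s2');t,r=snap('top','t2')
c=lambda im,x,y,w,h,W,H: cv2.resize(im[y:y+h,x:x+w],(W,H),interpolation=2)
cv2.imwrite('pics/m2.png',np.vstack([np.hstack([c(a,0,0,512,384,400,300),c(b,190,140,120,90,400,300)]),np.hstack([c(t,210,140,100,75,400,300),c(a,100,0,300,225,400,300)])])[:,:,::-1])
E
```

```text
clock: 5.85
tool_pos: [0.4934, -0.1953, 0.2295]
tcp_rot: [0.019, 0.978, -0.108, 0.178]
contact_force: [0.4, 0.4, -6.2]
width: 0.259
clock: 6.65
tool_pos: [0.5417, -0.0085, 0.2285]
tcp_rot: [0.039, 0.923, -0.099, 0.37]
contact_force: [0.1, -0.5, -6.2]
width: 0.259
clock: 7.15
tool_pos: [0.5426, -0.0112, 0.171]
tcp_rot: [0.04, 0.922, -0.101, 0.372]
contact_force: [0.3, -0.3, -6.0]
width: 0.259
grasp pt [ 0.5297415  -0.00841631  0.18469054] [[ 0.70288142 -0.21485869  0.67808071]
 [-0.15587168 -0.97664359 -0.14788955]
 [ 0.69401854 -0.00174476 -0.71995502]] [-0.24718191  0.17443245  2.08980602  0.20133314  0.11281851  1.34986066] 0.25883173239907054
```

View pics/m2.png

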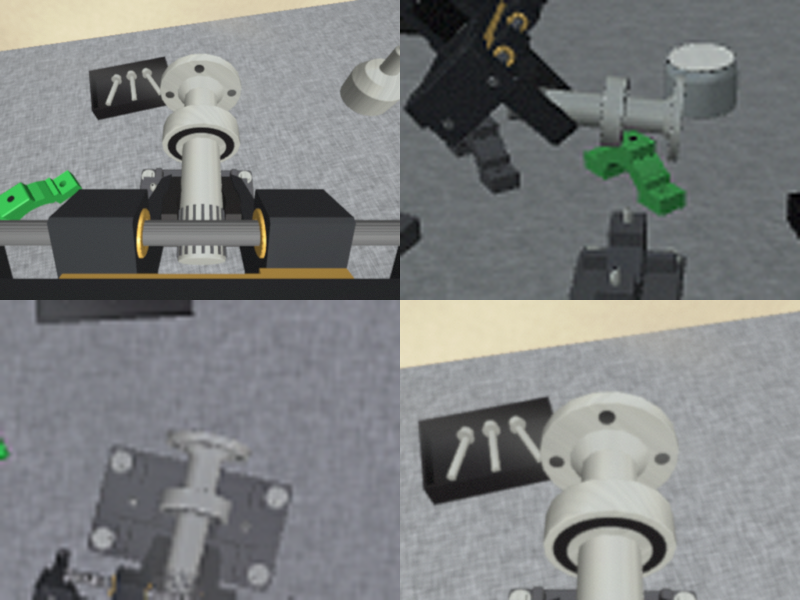

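The shaft is held level and in line with the saddle. But q5 = 0.11 is close to its 0.02 limit, so I'll check reachability before lowering. A quick kinematic fit from the recorded states should do it.

```bash
cat > kin.py <<'E'
import numpy as np
from scipy.optimize import least_squares
from scipy.spatial.transform import Rotation as R
def fk(q,P):
    d1,a2,e,a3,lat,L=P
    z=lambda t:R.from_euler('z',t).as_matrix(); y=lambda t:R.from_euler('y',t).as_matrix()
    M=z(q[0]);x=np.array([0,0,d1])+M@[0,lat,0]
    M=M@y(q[1]);x=x+M@[0,0,a2];M=M@y(q[2]);x=x+M@[e,0,a3]
    M=M@z(q[3])@y(q[4]);x=x+M@[0,0,L];M=M@z(q[5]);return x,M
Q=[([-1.4344,.3134,1.49833,0,1.331,-.2234],[.1848,-.4912,.2382]),
([-0.55548051,1.1194316,0.30318102,-0.36824817,2.44016832,1.04098346],[.5651,-.2816,.2373]),
([-0.58880453,0.98758819,0.95149617,-0.27570263,1.93575638,1.20317052],[.4956,-.2669,.0875]),
([-0.24718191,0.17443245,2.08980602,0.20133314,0.11281851,1.34986066],[.5426,-.0112,.171])]
P=least_squares(lambda P:np.concatenate([fk(q,P)[0]-x for q,x in Q]),[.3,.4,0,.4,0,.25]).x
lo=np.array([-2.94,-.97,.19,-1.23,.02,-2.88]);hi=np.array([2.94,2.17,2.56,4.37,3.11,2.88])
def ik(x,M,q0):
    def r(q):
        a,b=fk(q,P);return np.r_[(a-x)*5,R.from_matrix(b@M.T).as_rotvec()]
    s=least_squares(r,np.clip(q0,lo+.01,hi-.01),bounds=(lo,hi));return s.x,np.abs(s.fun).max()
E
python3 - <<'E'
from kin import *
print(P.round(4));
for q,x in Q: print((fk(q,P)[0]-x).round(4))
a,M=fk(Q[3][0],P);print(M.round(3))
def tool(ha,lean):  # final: body leans to h (azimuth ha) by lean deg from vertical
    h=np.array([np.cos(np.radians(ha)),np.sin(np.radians(ha)),0]);l=np.radians(lean)
    z=-h*np.sin(l)-np.array([0,0,np.cos(l)]);y=np.cross([0,0,1.],h)
    return h,np.c_[np.cross(y,z),y,z]
rng=np.random.default_rng(0)
for ha,lean in((167.4,45),(167.4,30),(-12.6,45)):
  h,M=tool(ha,lean)
  for F in(1,-1):
    MM=M@np.diag([F,F,1])
    for zz in(.059,.159):
      g=np.array([.577,-.011,zz])+.046*h;x=g+.019*M[:,2]
      S=[]
      for k in range(25):
        q,e=ik(x,MM,rng.uniform(lo,hi))
        if e<1e-3 and not any(np.allclose(q,s,atol=.05) for s in S):S.append(q)
      print(ha,lean,F,zz,x.round(3),[s.round(2).tolist() for s in S])
E
```

```text
[0.2014 0.4389 0.0391 0.3975 0.1163 0.2479]
[0. 0. 0.]
[-0. -0.  0.]
[ 0. -0. -0.]
[-0. -0. -0.]
[[ 0.215  0.703  0.678]
 [ 0.977 -0.156 -0.148]
 [ 0.002  0.694 -0.72 ]]
167.4 45 1 0.059 [ 0.545 -0.004  0.046] [[-0.22, 0.48, 2.17, 3.13, 0.29, 0.01]]
167.4 45 1 0.159 [ 0.545 -0.004  0.146] []
167.4 45 -1 0.059 [ 0.545 -0.004  0.046] []
167.4 45 -1 0.159 [ 0.545 -0.004  0.146] []
167.4 30 1 0.059 [ 0.541 -0.003  0.043] []
167.4 30 1 0.159 [ 0.541 -0.003  0.143] []
167.4 30 -1 0.059 [ 0.541 -0.003  0.043] [[-0.22, 0.45, 2.03, 0.01, 0.13, -0.01]]
167.4 30 -1 0.159 [ 0.541 -0.003  0.143] [[-0.22, 0.25, 1.96, 0.0, 0.41, -0.01]]
-12.6 45 1 0.059 [ 0.609 -0.018  0.046] [[-0.22, 1.17, 0.7, -0.0, 2.06, -0.0]]
-12.6 45 1 0.159 [ 0.609 -0.018  0.146] [[-0.22, 1.07, 0.64, -0.0, 2.22, -0.0]]
-12.6 45 -1 0.059 [ 0.609 -0.018  0.046] []
-12.6 45 -1 0.159 [ 0.609 -0.018  0.146] []
```

The fit is exact. Lowering in this attitude would drive q5 past its limit. With the splined end pointing away from the robot (also allowed), the pose is comfortably reachable (q5≈2.06). So I'll raise, tip the tool down, yaw 180°, and lean the other way.

```bash
python3 -m inch '{"offset":[[0,0,1],[0,0,1],[0,0,1],[0,0,1],[0,0,1],[0,0,1],[0,0,0],[0,0,0]],"angular":[[1.6,7.16,0],[1.6,7.16,0],[1.6,7.16,0],[1.6,7.16,0],[1.6,7.16,0],[1.6,7.16,0],[0,0,0],[0,0,0]],"gripper":[0,0,0,0,0,0,0,0]}' 
for i in 1 2 3; do python3 -m inch '{"offset":[[0,0,0],[0,0,0],[0,0,0],[0,0,0],[0,0,0],[0,0,0],[0,0,0],[0,0,0]],"angular":[[0,0,7.5],[0,0,7.5],[0,0,7.5],[0,0,7.5],[0,0,7.5],[0,0,7.5],[0,0,7.5],[0,0,7.5]],"gripper":[0,0,0,0,0,0,0,0]}' ; done
python3 - <<'E'
from look import *
from scipy.spatial.transform import Rotation as R
s=bot.state();M=R.from_quat(s['tcp_rot'],scalar_first=True).as_matrix()
print(M.round(3),s['q'],s['width'])
E
```

```text
clock: 8.1
tool_pos: [0.5438, -0.0108, 0.2311]
tcp_rot: [-0.002, 0.994, -0.109, 0.005]
contact_force: [-0.3, -0.5, -6.8]
width: 0.259
clock: 8.9
tool_pos: [0.5429, -0.0104, 0.2311]
tcp_rot: [-0.002, 0.914, 0.405, 0.003]
contact_force: [0.1, 0.3, -5.6]
width: 0.262
clock: 9.7
tool_pos: [0.543, -0.0105, 0.2312]
tcp_rot: [-0.002, 0.589, 0.808, 0.0]
contact_force: [-0.5, 0.9, -5.5]
width: 0.261
clock: 10.5
tool_pos: [0.543, -0.0104, 0.2312]
tcp_rot: [-0.001, 0.106, 0.994, -0.003]
contact_force: [-0.1, 0.5, -5.4]
width: 0.26
[[-0.978  0.211 -0.003]
 [ 0.211  0.978 -0.005]
 [ 0.002 -0.005 -1.   ]] [-0.23252907  0.36027946  1.45208024 -0.00546686  1.33132259 -1.58970992] 0.25950249957731486
```

```bash
python3 -m inch '{"offset":[[1.1,-0.1,0],[1.1,-0.1,0],[1.1,-0.1,0],[1.1,-0.1,0],[1.1,-0.1,0],[1.1,-0.1,0],[0,0,0],[0,0,0]],"angular":[[1.62,7.32,0],[1.62,7.32,0],[1.62,7.32,0],[1.62,7.32,0],[1.62,7.32,0],[1.62,7.32,0],[0,0,0],[0,0,0]],"gripper":[0,0,0,0,0,0,0,0]}' 
python3 -m inch '{"offset":[[0,0,-2],[0,0,-2],[0,0,-2],[0,0,-2],[0,0,0],[0,0,0],[0,0,0]],"angular":[[0,0,0],[0,0,0],[0,0,0],[0,0,0],[0,0,0],[0,0,0],[0,0,0]],"gripper":[0,0,0,0,0,0,0]}' 
python3 - <<'E'
from look import *
from scipy.spatial.transform import Rotation as R
s=bot.state();M=R.from_quat(s['tcp_rot'],scalar_first=True).as_matrix()
g=s['tool_pos']-.019*M[:,2]
print(M.round(3),s['q'],g)
a,p=snap('wrist','w3');b,q=snap('side','s3');t,r=snap('top','t3')
e=np.array([.976,-.218,0]);B=g-.046*e
print('pred bearing',B,'px wrist',proj(p,B),'side',proj(q,B),'top',proj(r,B))
c=lambda im,x,y,w,h,W,H: cv2.resize(im[y:y+h,x:x+w],(W,H),interpolation=2)
cv2.imwrite('pics/m3.png',np.vstack([np.hstack([c(a,0,0,512,384,400,300),c(b,190,140,120,90,400,300)]),np.hstack([c(t,210,140,100,75,400,300),c(a,100,0,300,225,400,300)])])[:,:,::-1])
E
```

```text
clock: 11.3
tool_pos: [0.6097, -0.0166, 0.2294]
tcp_rot: [-0.382, 0.099, 0.918, 0.039]
contact_force: [-0.6, 0.9, -5.0]
width: 0.258
clock: 12.0
tool_pos: [0.6097, -0.0166, 0.154]
tcp_rot: [-0.381, 0.099, 0.918, 0.039]
contact_force: [-0.0, 0.7, -5.3]
width: 0.259
[[-0.69   0.212 -0.692]
 [ 0.153  0.977  0.148]
 [ 0.707 -0.004 -0.707]] [-0.21711937  1.06512159  0.62146962 -0.00601719  2.24081326 -1.57408115] [ 0.6228406  -0.01940583  0.16746954]
pred bearing [ 0.5779446  -0.00937783  0.16746954] px wrist [260.80940966 176.72256119] side [254.64543943 176.43841132] top [255.97961479 190.41186826]
```

View pics/m3.png

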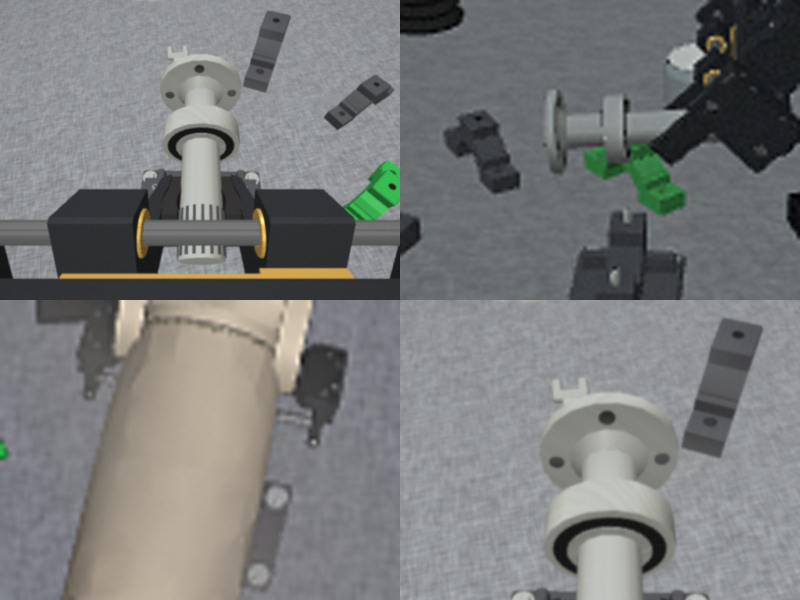

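The side view has the bearing at native (254.5,178), against a predicted (254.6,176.4). In the wrist view, bearing and bolt midpoint both sit at column ~256, so it is aligned. Lowering.

```bash
python3 -m inch '{"offset":[[0,-0.05,-2],[0,0,-2],[0,0,-2],[0,0,-2],[0,0,-1],[0,0,-0.5],[0,0,0],[0,0,0]],"angular":[[0,0,0],[0,0,0],[0,0,0],[0,0,0],[0,0,0],[0,0,0],[0,0,0],[0,0,0]],"gripper":[0,0,0,0,0,0,0,0]}' 
python3 -m inch '{"offset":[[0,0,-0.3],[0,0,0],[0,0,0]],"angular":[[0,0,0],[0,0,0],[0,0,0]],"gripper":[0,0,0]}' 
python3 -m inch '{"offset":[[0,0,-0.3],[0,0,0],[0,0,0]],"angular":[[0,0,0],[0,0,0],[0,0,0]],"gripper":[0,0,0]}' 

```

```text
clock: 12.95
tool_pos: [0.6098, -0.0172, 0.0573]
tcp_rot: [-0.383, 0.099, 0.918, 0.039]
contact_force: [1.2, -0.6, -5.6]
width: 0.262
clock: 13.25
tool_pos: [0.6094, -0.0171, 0.0535]
tcp_rot: [-0.383, 0.099, 0.917, 0.04]
contact_force: [0.1, -0.3, -6.2]
width: 0.261
clock: 13.55
tool_pos: [0.6093, -0.0171, 0.0502]
tcp_rot: [-0.383, 0.099, 0.917, 0.04]
contact_force: [-0.9, -0.0, -5.5]
width: 0.262
```

```bash
for i in 1 2 ; do python3 -m inch '{"offset":[[0,0,-0.2],[0,0,0],[0,0,0]],"angular":[[0,0,0],[0,0,0],[0,0,0]],"gripper":[0,0,0]}' | grep -E "pos|force"; done
python3 - <<'E'
from look import *
b,q=snap('side','s4');w,p=snap('wrist','w4')
c=lambda im,x,y,w,h,W,H: cv2.resize(im[y:y+h,x:x+w],(W,H),interpolation=2)
cv2.imwrite('pics/m4.png',np.hstack([c(b,200,165,100,100,400,400),c(w,160,60,200,200,400,400)])[:,:,::-1])
E
```

```text
tool_pos: [0.6094, -0.0171, 0.0483]
contact_force: [-0.4, -1.2, -6.6]
tool_pos: [0.6094, -0.0173, 0.0466]
contact_force: [-0.1, -2.3, -3.1]
```

View pics/m4.png

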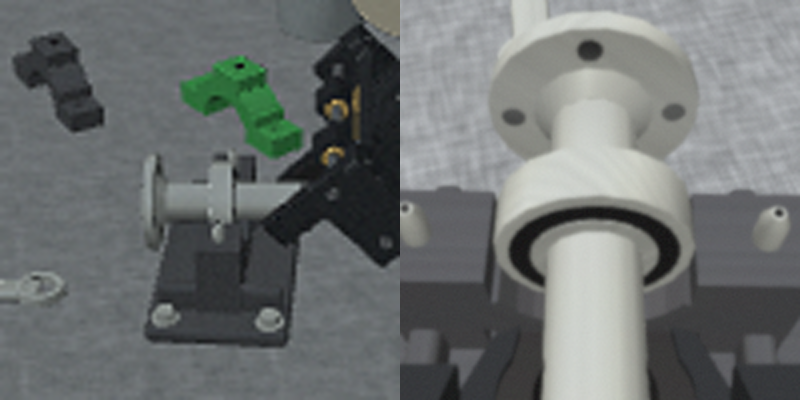

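```bash
for i in 1 2 ; do python3 -m inch '{"offset":[[0,-0.05,-0.1],[0,0,0],[0,0,0]],"angular":[[0,0,0],[0,0,0],[0,0,0]],"gripper":[0,0,0]}' | grep -E "pos|force"; done
```

```text
tool_pos: [0.6095, -0.0176, 0.0456]
contact_force: [3.0, -0.9, 0.3]
tool_pos: [0.6096, -0.018, 0.0448]
contact_force: [4.4, 0.4, 3.5]
```

```bash
python3 -m inch '{"offset":[[0,0,0],[0,0,0],[0,0,0],[0,0,0],[0,0,0],[0,0,0],[0,0,0]],"angular":[[0,0,0],[0,0,0],[0,0,0],[0,0,0],[0,0,0],[0,0,0],[0,0,0]],"gripper":[0.3,0.35,0.4,0.5,0.6,0.6,0.6]}' 
python3 -m inch '{"offset":[[0.7,-0.15,0.7],[1.4,-0.3,1.4],[1.4,-0.3,1.4],[1.4,-0.3,1.4],[1.4,-0.3,1.4],[0,0,3],[0,0,3],[0,0,0]],"angular":[[0,0,0],[0,0,0],[0,0,0],[0,0,0],[0,0,0],[0,0,0],[0,0,0],[0,0,0]],"gripper":[0.6,0.6,0.6,0.6,0.6,0.6,0.6,0.6]}' 
python3 - <<'E'
from look import *
from kin import *
s=bot.state();print(s['q'])
b,q=snap('side','s5');w,p=snap('wrist','w5')
c=lambda im,x,y,w,h,W,H: cv2.resize(im[y:y+h,x:x+w],(W,H),interpolation=2)
cv2.imwrite('pics/m5.png',np.hstack([c(b,200,165,100,100,400,400),c(w,56,0,400,384,400,384+16)])[:,:,::-1])
# reach for cap over pedestal and at cap, tool down, fk frame
def td(az): # jaw axis azimuth az, tool down; fk x = -jaw y
    a=np.radians(az);y=np.array([np.cos(a),np.sin(a),0]);z=np.array([0,0,-1.]);x=np.cross(y,z);T=np.c_[x,y,z];return T@R.from_euler('z',-90,degrees=True).as_matrix()
for n,x,az in(('cap',[.476,.265,.1],21),('cap',[.476,.265,.1],201),('ped',[.577,-.011,.15],-12.6),('ped',[.577,-.011,.15],167.4)):
  S=[]
  for k in range(12):
    qq,e=ik(np.array(x),td(az),np.random.uniform(lo,hi))
    if e<1e-3 and not any(np.allclose(qq,v,atol=.05) for v in S):S.append(qq)
  print(n,az,[v.round(2).tolist() for v in S])
E
```

```text
clock: 15.55
tool_pos: [0.6094, -0.0181, 0.0443]
tcp_rot: [-0.383, 0.099, 0.917, 0.04]
contact_force: [0.5, -0.0, 0.1]
width: 0.601
clock: 16.35
tool_pos: [0.6526, -0.03, 0.1687]
tcp_rot: [-0.378, 0.1, 0.92, 0.04]
contact_force: [0.4, -0.7, 0.2]
width: 0.6
[-0.2223598   1.2611813   0.18660475 -0.01070151  2.47266809 -1.58234487]
cap 21 [[0.29, 0.5, 1.61, 0.0, 1.03, -0.07]]
cap 201 []
ped -12.6 [[-0.22, 0.51, 1.46, -0.0, 1.18, -0.0]]
ped 167.4 []
```

View pics/m5.png

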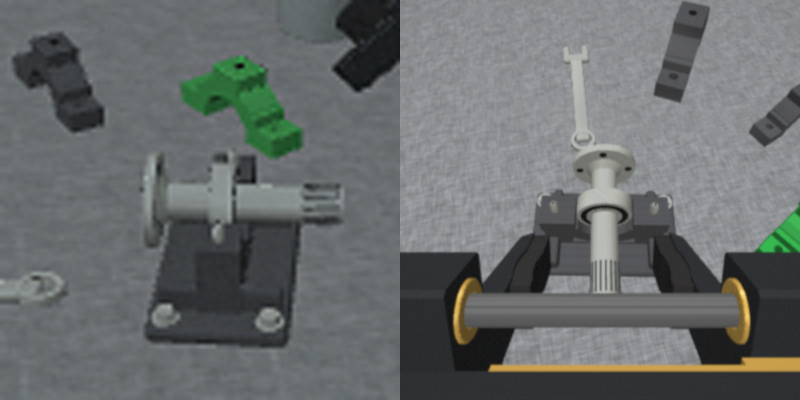

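The shaft lies level in the saddle and has been let go. Next I'll go over to the small dark cap with the tool down.

```bash
python3 -m inch '{"offset":[[0,0,0.5],[0,0,0.5],[0,0,0.5],[0,0,0.5],[0,0,0.5],[0,0,0.5],[0,0,0],[0,0,0]],"angular":[[-1.6,-7.16,0],[-1.6,-7.16,0],[-1.6,-7.16,0],[-1.6,-7.16,0],[-1.6,-7.16,0],[-1.6,-7.16,0],[-0.4,-1.79,0],[0,0,0]],"gripper":[0.6,0.6,0.6,0.6,0.6,0.6,0.6,0.6]}' 
python3 -m inch '{"offset":[[-1.8,3,0],[-2,3.3,0],[-2,3.3,0],[-2,3.3,0],[-2,3.3,0],[-2,3.3,0],[-2,3.3,0],[-2,3.3,0]],"angular":[[0,0,-7.1],[0,0,-7.1],[0,0,-7.1],[0,0,-7.1],[0,0,-7.1],[0,0,-7.1],[0,0,-7.1],[0,0,-7.1]],"gripper":[0.6,0.6,0.6,0.6,0.6,0.6,0.6,0.6]}' 
python3 -m inch '{"offset":[[-1.9,3.3,-1],[0,0,-1],[0,0,0],[0,0,0]],"angular":[[0,0,0],[0,0,0],[0,0,0],[0,0,0]],"gripper":[0.6,0.6,0.6,0.6]}' 
python3 - <<'E'
from look import *
from scipy.spatial.transform import Rotation as R
s=bot.state();M=R.from_quat(s['tcp_rot'],scalar_first=True).as_matrix()
print(M.round(3),s['q'])
a,p=snap('wrist','w6')
print(proj(p,[.476,.265,.05])*1.5)
cv2.imwrite('pics/w6x.png',cv2.resize(a[:,:,::-1],None,fx=1.5,fy=1.5))
E
```

```text
clock: 17.25
tool_pos: [0.6523, -0.0298, 0.1944]
tcp_rot: [0.004, 0.109, 0.994, -0.003]
contact_force: [0.2, -0.0, 0.2]
width: 0.6
clock: 18.05
tool_pos: [0.4943, 0.2322, 0.1937]
tcp_rot: [0.001, 0.571, 0.821, -0.005]
contact_force: [0.8, 0.5, -0.5]
width: 0.598
clock: 18.45
tool_pos: [0.4766, 0.2632, 0.1741]
tcp_rot: [0.002, 0.569, 0.822, -0.005]
contact_force: [-0.1, -0.3, 0.4]
width: 0.596
[[-0.352  0.936 -0.003]
 [ 0.936  0.352 -0.01 ]
 [-0.009 -0.006 -1.   ]] [ 0.29348566  0.41654024  1.52590451 -0.00963093  1.20479454 -0.06322796]
[390.50415657 264.03704357]
```

View pics/w6x.png

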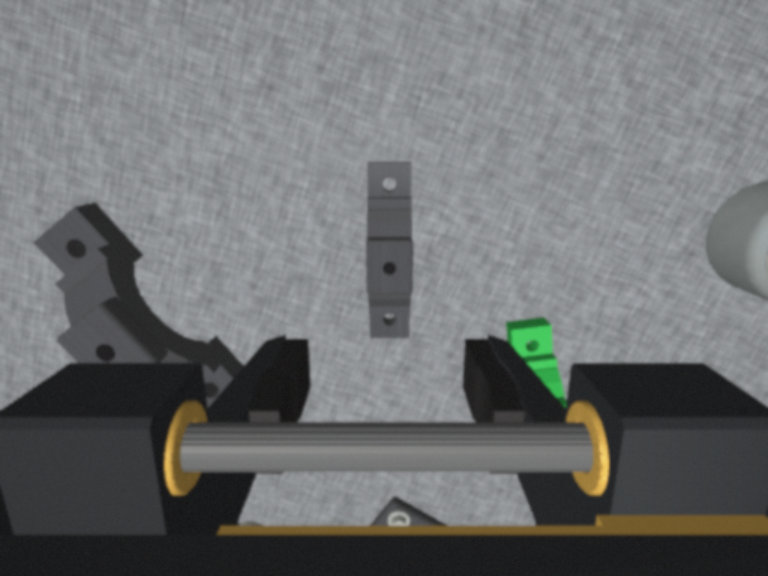

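Small dark cap centred and square to the jaws: pad centre at (389.5,268), ear holes at (389,184) and (389,319).

```bash
python3 - <<'E'
from look import *
p=load('w6');f=lambda u,z:onz(p,np.array(u)/1.5-.17,z)
print('pad',f((389.5,268),.05));a=f((389.5,184),.016);b=f((389.5,319.5),.016);print('holes',(a+b)/2,np.linalg.norm(a-b),np.degrees(np.arctan2(*(a-b)[1::-1])))
E
```

```text
pad [0.47611036 0.26258771 0.05      ]
holes [0.4760633  0.26270945 0.016     ] 0.09287726218414113 110.78503787418522
```

```bash
python3 -m inch '{"offset":[[-0.05,-0.05,-3],[0,0,-3],[0,0,-3],[0,0,-2],[0,0,-2],[0,0,-1],[0,0,-0.7],[0,0,0]],"angular":[[0,0,0],[0,0,0],[0,0,0],[0,0,0],[0,0,0],[0,0,0],[0,0,0],[0,0,0]],"gripper":[0.6,0.6,0.6,0.6,0.6,0.6,0.6,0.6]}' 
python3 -m inch '{"offset":[[0,0,-0.4],[0,0,0],[0,0,0],[0,0,0],[0,0,0],[0,0,0],[0,0,0],[0,0,0]],"angular":[[0,0,0],[0,0,0],[0,0,0],[0,0,0],[0,0,0],[0,0,0],[0,0,0],[0,0,0]],"gripper":[0.6,0.6,0.5,0.4,0,0,0,0]}' 50
python3 -m inch '{"offset":[[0,0,0],[0,0,0],[0,0,0],[0,0,0]],"angular":[[0,0,0],[0,0,0],[0,0,0],[0,0,0]],"gripper":[0,0,0,0]}' 
```

```text
clock: 19.3
tool_pos: [0.4756, 0.2631, 0.0274]
tcp_rot: [0.002, 0.569, 0.822, -0.005]
contact_force: [-0.2, 0.5, 0.6]
width: 0.603
clock: 20.1
tool_pos: [0.476, 0.2637, 0.024]
tcp_rot: [0.003, 0.569, 0.823, -0.004]
contact_force: [3.2, 0.8, 2.3]
width: 0.31
clock: 20.5
tool_pos: [0.476, 0.2637, 0.024]
tcp_rot: [0.003, 0.569, 0.823, -0.004]
contact_force: [4.1, 2.7, 5.0]
width: 0.313
```

```bash
python3 -m inch '{"offset":[[0,0,1],[0,0,2],[0,0,3],[0,0,3],[0,0,3],[0,0,3],[0,0,0],[0,0,0]],"angular":[[0,0,0],[0,0,0],[0,0,0],[0,0,0],[0,0,0],[0,0,0],[0,0,0],[0,0,0]],"gripper":[0,0,0,0,0,0,0,0]}' 
python3 - <<'E'
from look import *
for n,A in(('w4',((164,164),(347.5,167.5))),('t0',((225+110/6-.42,170+123/6-.42),(225+278/6-.42,170+160/6-.42)))):
    p=load(n);a,b=[onz(p,u,.0715) for u in A];v=b-a;print(n,(a+b)/2,np.linalg.norm(v),np.degrees(np.arctan2(v[1],v[0])))
cv2.imwrite('pics/w4x.png',cv2.resize(cv2.imread('pics/w4.png')[120:220,140:370],None,fx=3.4,fy=3.4,interpolation=2))
E
```

```text
clock: 21.3
tool_pos: [0.4743, 0.2631, 0.1722]
tcp_rot: [0.001, 0.569, 0.823, -0.006]
contact_force: [-0.2, 0.1, -5.0]
width: 0.313
w4 [ 0.57766199 -0.01290211  0.0715    ] 0.09085245243911072 76.2793073976992
t0 [ 0.57704095 -0.01096021  0.0715    ] 0.09112847263872124 -102.56463357533234
```

View pics/w4x.png

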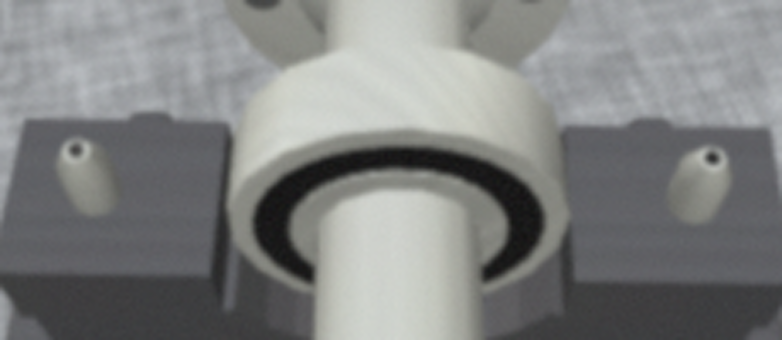

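```bash
python3 - <<'E'
from look import *
from scipy.spatial.transform import Rotation as R
p=load('w4');a,b=[onz(p,np.array([140,120])+(np.array(u)+.5)/3.4-.5,.072) for u in((76,150),(712,157))];v=b-a;print((a+b)/2,np.linalg.norm(v),np.degrees(np.arctan2(v[1],v[0])))
s=bot.state();M=R.from_quat(s['tcp_rot'],scalar_first=True).as_matrix();print(M.round(4),np.degrees(np.arctan2(M[1,1],M[0,1])),s['tool_pos'])
E
```

```text
[ 0.57742401 -0.01289992  0.072     ] 0.09240050401356135 76.82741594680007
[[-0.3533  0.9355 -0.0045]
 [ 0.9355  0.3533 -0.0107]
 [-0.0084 -0.008  -0.9999]] 20.688657195217687 [0.47427906 0.26311428 0.17218175]
```

```bash
python3 -m inch '{"offset":[[1.29,-3.42,0],[1.29,-3.42,0],[1.29,-3.42,0],[1.29,-3.42,0],[1.29,-3.42,0],[1.29,-3.42,0],[1.29,-3.42,0],[1.29,-3.42,0]],"angular":[[0,0,-4.2],[0,0,-4.2],[0,0,-4.2],[0,0,-4.2],[0,0,-4.2],[0,0,-4.2],[0,0,-4.2],[0,0,-4.2]],"gripper":[0,0,0,0,0,0,0,0]}' 
python3 -m inch '{"offset":[[0,0,-2],[0,0,-2],[0,0,0],[0,0,0]],"angular":[[0,0,0],[0,0,0],[0,0,0],[0,0,0]],"gripper":[0,0,0,0]}' 
python3 - <<'E'
from look import *
from scipy.spatial.transform import Rotation as R
s=bot.state();M=R.from_quat(s['tcp_rot'],scalar_first=True).as_matrix();print(M.round(4),np.degrees(np.arctan2(M[1,1],M[0,1])),s['tool_pos'])
a,p=snap('wrist','w7');b,q=snap('side','s7')
e=np.array([.223,.975,0]);S=np.array([.5772,-.012,.072])
for k in(-1,1): print('dowel',k,proj(p,S+k*.046*e),proj(q,S+k*.046*e),'hole',proj(p,s['tool_pos']-.0009*e+k*.046*e+[0,0,-.008]),proj(q,s['tool_pos']-.0009*e+k*.046*e+[0,0,-.008]))
c=lambda im,x,y,w,h,W,H: cv2.resize(im[y:y+h,x:x+w],(W,H),interpolation=2)
cv2.imwrite('pics/m7.png',np.hstack([c(a,106,0,300,384,400,512),c(b,205,150,94,120,400,512)])[:,:,::-1])
E
```

```text
clock: 22.1
tool_pos: [0.5776, -0.0114, 0.1707]
tcp_rot: [-0.001, 0.783, 0.622, -0.007]
contact_force: [0.2, -0.5, -5.4]
width: 0.312
clock: 22.5
tool_pos: [0.5778, -0.0099, 0.1324]
tcp_rot: [-0.001, 0.782, 0.623, -0.006]
contact_force: [-0.2, 0.1, -3.9]
width: 0.308
[[ 0.2232  0.9747 -0.0098]
 [ 0.9747 -0.2233 -0.0065]
 [-0.0085 -0.0081 -0.9999]] -12.903323024741878 [ 0.57781851 -0.0098643   0.13240687]
dowel -1 [259.31886663 261.37111674] [253.46784139 219.6947032 ] hole [259.36116734 305.62576435] [253.10018711 201.07471943]
dowel 1 [259.60325861 137.51583538] [256.88881867 201.32654356] hole [259.74559824 148.85841215] [256.62915292 183.70938097]
```

View pics/m7.png

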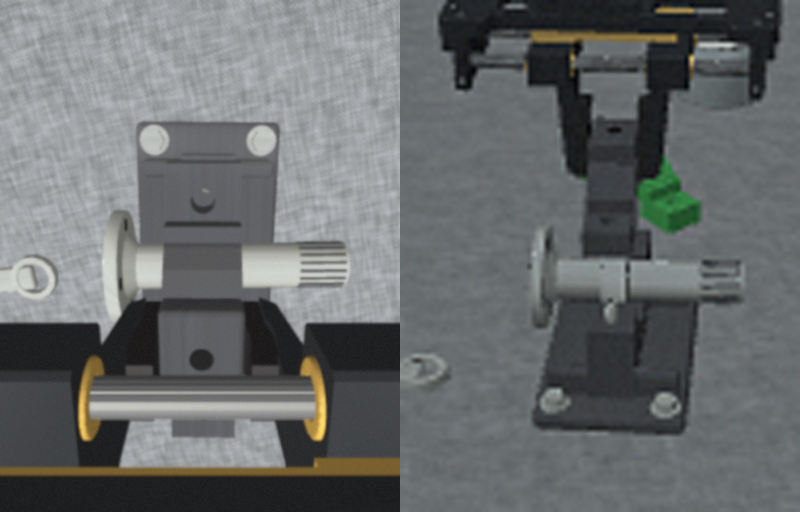

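The cap hangs square over the pedestal, and dowel_a shows in its ear hole at left-crop (203,200). The shaft lies level. I'll nudge slightly and lower to just above the dowel tops.

```bash
python3 -m inch '{"offset":[[-0.04,-0.12,-1.5],[0,0,-1],[0,0,-0.5],[0,0,0],[0,0,0],[0,0,0]],"angular":[[0,0,0],[0,0,0],[0,0,0],[0,0,0],[0,0,0],[0,0,0]],"gripper":[0,0,0,0,0,0]}' 
python3 - <<'E'
from look import *
a,p=snap('wrist','w8');s=bot.state();T=s['tool_pos'];print(T)
e=np.array([.223,.975,0]);S=np.array([.5772,-.012,.072])
print(proj(p,S+.046*e),'hole top',proj(p,T+.0451*e+[0,0,-.008]),'bot',proj(p,T+.0451*e+[0,0,-.024]))
c=a[100:200,210:310].astype(int)
print(a[100:200:3,245:275:2].max(2))
E
```

```text
clock: 23.2
tool_pos: [0.5785, -0.0113, 0.1042]
tcp_rot: [0.001, 0.782, 0.623, -0.005]
contact_force: [0.5, 0.2, -4.7]
width: 0.314
[ 0.5783938  -0.01134677  0.10409423]
[257.67019246 141.81409477] hole top [259.57271965 148.88021824] bot [259.48563922 143.97170571]
[[113 111 113 109 110 111 111 109 110 112 111 108 108 107 108]
 [111 113 113 111 110 110 110 110 110 111 112 111 107 111 111]
 [112 112 112 111 111 112 113 110 112 113 110 111 108 108 112]
 [112 111 112 112 110 111 110 109 111 110 110 110 109 111 112]
 [109 111 112 109 110 108 110 108 109 110 109 109 110 110 110]
 [100  97  99 103 100 100 100  99 100 100 100 101 101 102 101]
 [103 105 104 105 105 103 103 103 104 105 104 103 103 104 104]
 [ 75  80  77  77  76  77  77  77  76  79  77  76  76  80  79]
 [108 107 103 105 107 106 105 104 105 106 107 108 108 104 107]
 [108 107 104 104 107 104 104 104 106 106 107 107 107 106 106]
 [104 105 102 103 106 107 103 102 104 105 106 106 104 105 105]
 [106 105 102 104 104 106 101 103 103 105 105 105 105 102 102]
 [106 105 100 103 103 105 103 102 102 105 106 103 103 103 103]
 [105 103 100 
[... 609 characters left out ...]
5  73]
 [ 67  63  66  67  66  66  66  67  66  66  66  67  67  66  69]
 [105 106 105 105 104 106 106 106 105 105 104 105 106 106 104]
 [103 104 104 105 106 105 106 104 104 104 106 104 104 104 105]
 [104 106 106 106 105 105 106 104 104 104 104 106 105 105 106]
 [ 98  98  98  99  98  97 100 100  98  99  98 100  97 100 100]
 [ 80  79  77  79  78  80  79  79  79  79  79  80  80  82  78]
 [ 89  88  89  89  89  91  89  89  87  89  87  91  89  91  90]
 [ 88  88  89  89  91  89  90  89  89  90  89  91  90  88  90]
 [ 91  89  90  90  88  90  88  90  90  89  88  89  89  89  92]
 [ 89  89  90  88  90  89  89  90  90  89  91  89  89  91  91]
 [ 87  90  89  88  88  90  89  90  90  88  89  91  92  91  89]]
```

Reading the hole against the dowel in the image, the dowel sits about 0.8 mm to +x and 0.8 mm to +y. I'll correct that and go down in small steps.

```bash
python3 -m inch '{"offset":[[0.07,0.04,-0.4],[0,0,-0.3],[0,0,0],[0,0,0]],"angular":[[0,0,0],[0,0,0],[0,0,0],[0,0,0]],"gripper":[0,0,0,0]}' | grep -E "pos|force"
for i in 1 2; do python3 -m inch '{"offset":[[0,0,-0.15],[0,0,0],[0,0,0]],"angular":[[0,0,0],[0,0,0],[0,0,0]],"gripper":[0,0,0]}' | grep -E "pos|force"; done
```

```text
tool_pos: [0.5788, -0.0109, 0.0964]
contact_force: [0.3, 0.3, -3.9]
tool_pos: [0.5788, -0.0109, 0.0951]
contact_force: [0.8, 0.1, -4.6]
tool_pos: [0.5788, -0.0109, 0.0935]
contact_force: [-0.2, 0.2, -4.3]
```

```bash
for i in 1 2 3; do python3 -m inch '{"offset":[[0,0,-0.2],[0,0,0],[0,0,0]],"angular":[[0,0,0],[0,0,0],[0,0,0]],"gripper":[0,0,0]}' | grep -E "pos|force"; done
```

```text
tool_pos: [0.5789, -0.011, 0.0915]
contact_force: [-0.1, -0.3, -4.9]
tool_pos: [0.5789, -0.011, 0.0895]
contact_force: [1.2, -0.5, -4.5]
tool_pos: [0.5789, -0.011, 0.0875]
contact_force: [1.1, 0.3, -5.3]
```

```bash
for i in 1 2 3; do python3 -m inch '{"offset":[[0,0,-0.1],[0,0,0],[0,0,0]],"angular":[[0,0,0],[0,0,0],[0,0,0]],"gripper":[0,0,0]}' | grep -E "pos|force"; done
```

```text
tool_pos: [0.5789, -0.011, 0.0866]
contact_force: [1.5, -0.7, -4.3]
tool_pos: [0.5789, -0.011, 0.0856]
contact_force: [1.3, -1.1, -4.1]
tool_pos: [0.5789, -0.011, 0.0846]
contact_force: [2.3, -1.1, -4.2]
```

```bash
for i in 1 2 3; do python3 -m inch '{"offset":[[0,0,-0.05],[0,0,0],[0,0,0]],"angular":[[0,0,0],[0,0,0],[0,0,0]],"gripper":[0,0,0]}' | grep -E "pos|force"; done
```

```text
tool_pos: [0.5789, -0.011, 0.0841]
contact_force: [1.1, -2.2, -3.8]
tool_pos: [0.579, -0.011, 0.084]
contact_force: [0.9, -2.1, 3.6]
tool_pos: [0.579, -0.011, 0.084]
contact_force: [-2.4, -1.7, 8.2]
```

```bash
python3 -m inch '{"offset":[[0,0,-0.05],[0,0,0],[0,0,0],[0,0,0],[0,0,0]],"angular":[[0,0,0],[0,0,0],[0,0,0],[0,0,0],[0,0,0]],"gripper":[0,0,0,0,0]}' | grep -E "pos|force|width"
python3 - <<'E'
from look import *
b,q=snap('side','s9');a,p=snap('wrist','w9')
F=[bot.state()['contact_force']]
for i in range(4): optics.camera_params('side');optics.get_image('side');F.append(bot.state()['contact_force'])
print(np.mean(F,0).round(1),bot.state()['moment'])
c=lambda im,x,y,w,h,W,H: cv2.resize(im[y:y+h,x:x+w],(W,H),interpolation=2)
cv2.imwrite('pics/m9.png',np.hstack([c(a,106,0,300,384,350,448),c(b,205,170,90,90,448,448)])[:,:,::-1])
E
```

```text
tool_pos: [0.5791, -0.011, 0.0839]
contact_force: [-3.1, -0.6, 10.9]
width: 0.31
[-3.7 -1.5 11.4] [-0.17003067  0.73645268 -0.07034079]
```

View pics/m9.png

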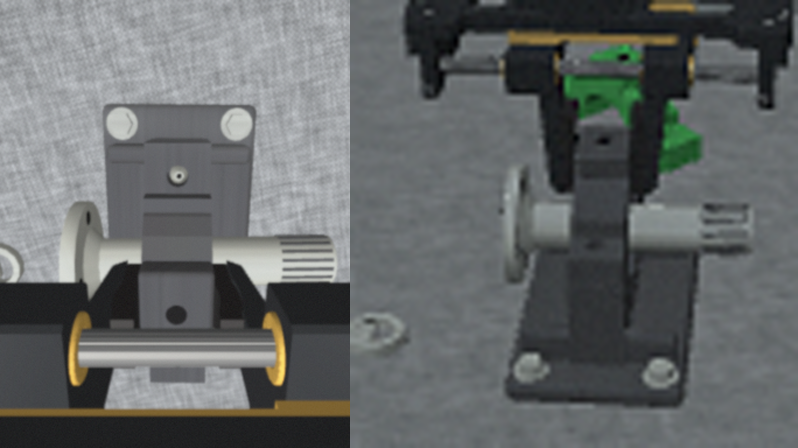

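The cap is fully seated: the dowel is centred in the ear hole at left-crop (178,177) and no gap shows at the parting faces in the side view. I'll press a little more.

```bash
python3 -m inch '{"offset":[[0,0,-0.04],[0,0,0],[0,0,0],[0,0,0],[0,0,0],[0,0,0],[0,0,0],[0,0,0]],"angular":[[0,0,0],[0,0,0],[0,0,0],[0,0,0],[0,0,0],[0,0,0],[0,0,0],[0,0,0]],"gripper":[0,0,0,0,0,0,0,0]}' | grep -E "pos|force|width"
python3 - <<'E'
from look import *
F=[]
for i in range(6): optics.get_image('side');F.append(bot.state()['contact_force'])
print(np.array(F)[:,2].round(1),np.mean(F,0).round(1),bot.state()['clock'])
E
```

```text
tool_pos: [0.5791, -0.011, 0.0839]
contact_force: [-5.0, -1.4, 14.3]
width: 0.309
[14.8 15.6 14.2 14.3 15.1 15. ] [-4.5 -1.5 14.8] 28.85
```

```bash
python3 -c "from workcell import sign_off; print(sign_off())"
```

```text
the job is handed in; nothing more can be done
None
```

The job is done and handed in at about 29 s of robot time. The grey stub shaft lies level in the saddle and has been let go. The small dark cap sits on both dowels and is still gripped and pressed down.

- **Seating:** The cap stopped at the height expected for the faces meeting (TCP z 0.084 m). The last pictures show one dowel centred in its ear hole and no visible gap at the faces. The second dowel was hidden, so I judge it from the height and the level pose.
- **Push:** The wrist reading averaged 14.8 N downward and was steady over six readings. There was also a side load of about 4.5 N in x, which I left alone.
- **Shaft:** The bearing is centred along the saddle to about 1 mm by the arm's position, with 6 mm allowed.
- **Change of plan:** My first way round, splined end toward the robot, would have run joint 5 past its limit. I raised the shaft, turned it half round in the air, and laid it splined end outward.
- **Joint 3:** While backing away from the shaft, joint 3 read 0.187 rad, against a stated lower limit of 0.19 (two decimals). This could count as a slight range overrun. No stop was reported.
- **Disagreement:** The top and wrist cameras put the saddle about 2 mm apart in y. I took a value between them, then corrected about 0.8 mm by the view of the dowel through the hole.

I did not touch or move anything else on the bench.

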